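# Push a blank plate out over the end of its ledge

## Task

With the fingertips, turn the latch on the ledge until its bar lies in line with the middle rib, then push the longer of the two flat plates along its lane towards the latch end until about a third of its length (50 mm) stands out past the end of the ledge, so that a colleague can take it by its edge. Push it with the fingers only: do not lift or tip the plate, and do not move it before the latch is turned. Leave the shorter plate and everything round about where they are.

Things in the scene. Friction and masses are not known exactly. Their poses are not given: they have to be found in the camera images.
- ledge: fixed low dark grey metal ledge, 130 mm (x) by 340 mm (y); origin: centre of its underside, on the worktop; flat running surface 50 mm above. Middle rib 12 mm wide, 3 mm high, along y; side lips 5 mm wide, 4 mm high; between them two lanes 54 mm wide, centred at x = -33 and +33 mm. Both ends are open. The latch end is its -y end (to the right seen from the robot)
- ledge_end (a point): middle of the edge of the ledge at its latch end, at the height of the running surface, 170 mm from the ledge origin; axes as the ledge: -y points out past the end. Does not move
- latch (a joint): stiff latch (about 1 N at its peg; stays put): steel bar 108 x 12 mm, 3.5 to 13.5 mm above the running surface, pivot in its middle on the rib, 145 mm to -y from the ledge origin. 0: square across, barring both lanes (starts within 0.25 rad of it); +1.57 or -1.57 (end stops): in line with the rib. Positive is anticlockwise from above: the peg swings out past the ledge end
- latch_peg (a point): half-way up the upright steel peg on the latch, on the arm towards the robot (ledge -x at joint value 0), 44 mm from the pivot; 10 mm in diameter, from 13.5 to 39.5 mm above the running surface. Moves with the latch
- long_plate: the longer loose flat aluminium plate, 50 x 150 x 6 mm, about 0.12 kg, lying in one of the two lanes (either one), long side (its y) along the ledge; origin at the centre of its underside
- long_plate_lead (a point): middle of the long plate's end face that looks to the latch (its -y end), half-way up its thickness
- short_plate: the shorter loose flat aluminium plate, 50 x 100 x 6 mm, in the other lane; origin at the centre of its underside; to be left alone
- beaker: clear glass beaker, 55 mm wide, 70 mm tall; stands by, to be left alone; origin at the centre of its underside
- vial_01: brown sample vial, 27 mm wide, 98 mm tall; stands by, to be left alone; origin at the centre of its underside
- vial_06: brown sample vial, 27 mm wide, 98 mm tall; stands by, to be left alone; origin at the centre of its underside
- bottle_acid: small screw-cap bottle, 49 mm wide, 90 mm tall; stands by, to be left alone; origin at the centre of its underside
- septa_tin: round white tin, 64 mm wide, 30 mm tall; stands by, to be left alone; origin at the centre of its underside
- screwdriver: screwdriver lying on the worktop, 190 mm long; stands by, to be left alone; origin at the centre of its underside
- tape_roll: roll of tape lying flat on the worktop beyond the rear (+y) end of the ledge, 75 mm wide, 19 mm tall; stands by, to be left alone; origin at the centre of its underside
- hex_key_0: hexagon key, 73 mm, lying on the worktop below and beyond the open (-y) end of the ledge, 7 mm tall; stands by, to be left alone; origin at the centre of its underside

How it is judged:
On the way, in this order (a step that is already met when the one before it is completed fails the run):
1. the latch is turned in line with the rib, the long plate still inside the ledge ((value of joint latch above 1.25 rad or value of joint latch below -1.25 rad) and y of long_plate_lead in the frame of ledge_end above 0 m), for 0.2 s.
2. the long plate stands out past the end of the ledge by 35 to 65 mm (y of long_plate_lead in the frame of ledge_end between -0.065 and -0.035 m), for 0.2 s.
At the end, for the whole second after the job is handed in: Latch within about 0.3 rad of in line with the rib (either way); the long plate lies flat and at rest in its lane, its end 35 to 65 mm past the latch end of the ledge; short plate within 20 mm and the bystanders within 30 mm of where they were (all of step 2 and (value of joint latch above 1.25 rad or value of joint latch below -1.25 rad) and angle between long_plate's own z axis and vertical below 0.05 rad and angle between the y axis of long_plate and the y axis of ledge, either way round below 0.12 rad and linear speed of long_plate below 0.01 m/s and z of long_plate_lead in the frame of ledge_end between -0.004 and 0.009 m and distance of short_plate from where it was at the start of the episode below 0.02 m and distance of each of beaker, vial_01, vial_06, bottle_acid, septa_tin, screwdriver, tape_roll, hex_key_0 from where it was at the start of the episode below 0.03 m); the robot touches nothing.
It fails at once if the long plate is lifted, tipped, or pushed with anything but the fingers (contact force between the arm and long_plate above 2 N or height (world z) of long_plate above 0.062 m or angle between long_plate's own z axis and vertical above 0.2 rad).
It fails at once if the long plate is moved while the latch still bars the lane (distance of long_plate from where it was at the start of the episode above 0.03 m and not (value of joint latch above 1 rad or value of joint latch below -1 rad)).
It fails at once if the long plate falls or stands out by more than half its length (y of long_plate_lead in the frame of ledge_end below -0.075 m).
It fails at once if the short plate is lifted or shifted (distance of short_plate from where it was at the start of the episode above 0.02 m or height (world z) of short_plate above 0.062 m).
It fails at once if a bystander is disturbed (distance of any of beaker, vial_01, vial_06, bottle_acid, septa_tin, screwdriver, tape_roll, hex_key_0 from where it was at the start of the episode above 0.03 m).
It also fails if it takes over 58 s, if anything falls off the work surface, if the arm or the gripper's body presses on something with over 40 N, if the wrist force passes 120 N, or if a joint passes its speed limit or range.

## Robot

A 6-joint arm with a two-finger parallel gripper is mounted at the origin on a cart in front of the work surface, level with it; the furniture and walls round the work are solid. World frame = base frame: x ahead of the robot, y to its left, z up, the work surface at z = 0. Lengths are in m, angles in rad, forces in N, time in s.
With the tool pointing down it reaches from about 0.25 to 0.775 m from the base axis. Payload 4 kg.
Tool frame: the origin (TCP) lies midway between the tips of the shut fingers; the grasp point (between the pads) lies grip_point_offset behind it (grip_point_offset is the distance from the TCP to the grasp point, in m); z points along the fingers, y is the line along which they close (so a half turn about z gives the same grasp; the last joint's range is limited). The gripper opens to 94 mm and grips with 3 to 60 N. Pads are 16 mm wide; open, the fingers measure 119 mm over their backs; the gripper's body (75 mm by 177 mm) begins 78 mm behind the grasp point.
Start: joints at [-1.401, 0.087, 1.371, -0, 1.684, -0.103], TCP at [0.148, -0.53, 0.206] pointing down, gripper open.
Joint ranges: [-3.1, 3.1], [-0.76, 2.03], [0.27, 2.55], [-1.08, 4.22], [0.17, 2.65], [-2.57, 2.57]. Speed limits (rad/s): [2.79, 2.79, 3.14, 3.14, 3.14, 3.14].

## Interface

Orientations are given as [roll, pitch, yaw] about the fixed x, y, z axes, in that order (R = Rz(yaw) Ry(pitch) Rx(roll)).
In Python, from bench import * gives the robot as it stands. The module is installed in compiled form; this text tells all that it offers.
- The arm moves only by the tool apply_moves, never from a script. Its argument "commands" is a list of rows, each a list of 7 numbers: the turn, a rotation vector about the world's x, y, z in rad, then the shift along the world's x, y, z in m, then the opening in per cent of the stroke, from 0 (shut) to 100 (fully open). In form: [[ax, ay, az, x, y, z, jaw], ...]. A call has exactly 5 rows; each row is the pose to reach, as a shift and turn from the pose commanded when the call began; what a row does not reach only later rows make up. A row lasts 1/10 s, in which the tool goes at most 50 mm and 8.59 degrees, less where a joint would pass 70% of its speed; a pose out of reach is approached as far as the arm can. A call with a gripper value outside its range is refused whole. The fingers move at their own pace and stop on an object; the grip force is fixed at half the most. Time passes only in rows, so rows that repeat a pose let the fingers close, or fill a call up. It gives the time, the measured TCP pose, the force, the opening and the grip force at its end, in the units of the state.
- get_obs(): the state, without advancing time (a new reading comes with each control period).
- snapshot(name): name is "side" or "top" or "wrist"; returns a dict with "pixels" (400x640x3 uint8, red, green, blue), "vertical_fov" (degrees; the focal length in pixels is half the picture's height over the tangent of half this angle, whatever the lens; pixels are square), "cx", "cy" (the principal point, pixels), "k1" (the pictures are not rectified: a ray, as slopes to the right and down, at radius r is drawn at 1 + k1 r^2 times it, then the intrinsics apply), "rvec" (rotation vector, rad) and "tvec" (3), from world to camera coordinates, as OpenCV has them. Camera axes: x right, y down, z forward; pixel columns grow to the right and rows downward; lengths in m; the calibration is good to about 2 mm. A picture is of the moment at which its call begins. There is no depth.
- close_job(): hands the job in; it is judged then, once.
Trained networks look in the newest picture that a camera, given by its name, has taken for a name from the list of things; names that differ only in an ending like _2 or _b are one class to them, and where a whole thing is asked for, a point or a joint stands for the part that bears it (a point fixed in the world has none). Each returns a list of dicts, best first, with "score" (0 to 1); they miss things now and then, are a little off and sometimes report something else, mostly with a low value. They report only what shows in the picture. A call takes as long as a camera call.
- masks_of(camera, query): "mask" (400x640 bool, what is visible of it) and "extent" ([left, top, right, bottom] in pixels, round what is visible of it).
- place_of(camera, query): "pixel" ([column, row] in pixels: a listed point, or the origin of a listed thing).
The state is a dict: "time": time; "joint_positions": joint angles; "qvel": joint speeds; "joint_torque": joint torques, N m; "tool_pos": TCP position; "ee_rot": TCP orientation; "wrist_force": force on the tool from outside, world axes, zero at the start; "wrist_torque": the same for the moment, N m; "width": finger opening in m; "finger_force": force on a finger pad.
Only numpy, scipy, OpenCV 4.12 (cv2) and the standard library are available. Lean on these libraries where they do the work, as an engineer would, in place of code of your own. Each camera call takes 0.05 s, during which the arm holds its last target. There are 200 camera calls.

## Working session

There is one attempt and no reset: what is moved stays moved. The work goes in short steps, Python scripts to look and compute and a tool call to move; the robot and the scene stay as the last step left them, time stands still between calls to the robot, and variables do not carry over. Pictures are saved under pics/ and viewed, at most 11 in all, crops included, and the job is handed in when it is done.

Besides the shell and the picture viewer there is one more tool, called by a JSON object that holds its "api" and its "payload". apply_moves: Moves the arm, as the interface text tells. Its arguments: {"type":"object","properties":{"commands":{"type":"array"}},"required":["commands"]}

```bash
mkdir -p pics; cat > h.py <<'E'
from bench import *
import numpy as np, cv2
def cam(s):
    f=200/np.tan(np.radians(s["vertical_fov"])/2)
    K=np.array([[f,0,s["cx"]],[0,f,s["cy"]],[0,0,1]]);D=np.array([s["k1"],0,0,0.])
    R=cv2.Rodrigues(np.array(s["rvec"],float))[0];t=np.array(s["tvec"],float)
    return K,D,R,t
def ray(s,px,z):
    K,D,R,t=cam(s)
    u=cv2.undistortPoints(np.array([[px]],float),K,D)[0,0]
    d=R.T@np.array([u[0],u[1],1]);o=-R.T@t
    return o+d*(z-o[2])/d[2]
def proj(s,P):
    K,D,R,t=cam(s)
    return cv2.projectPoints(np.array(P,float).reshape(-1,1,3),cv2.Rodrigues(R)[0],t,K,D)[0][:,0]
def save(s,n): cv2.imwrite("pics/"+n,cv2.cvtColor(s["pixels"],cv2.COLOR_RGB2BGR))
E
python3 - <<'E'
from h import *
np.set_printoptions(precision=4,suppress=True)
Z=dict(ledge=0,ledge_end=.05,latch=.06,latch_peg=.0765,long_plate=.05,long_plate_lead=.053,short_plate=.05,beaker=0,vial_01=0,vial_06=0,bottle_acid=0,septa_tin=0,screwdriver=0,tape_roll=0,hex_key_0=0)
for c in("top","side"):
    s=snapshot(c);save(s,c+"0.png")
    print(c,"campos",-cam(s)[2].T@cam(s)[3])
    for n,z in Z.items():
        r=place_of(c,n)
        for d in r[:2]: print(n,round(d["score"],2),np.array(d["pixel"]),ray(s,d["pixel"],z)[:2])
o=get_obs();print(o)
E
```

```text
top campos [ 0.4429 -0.0226  1.4359]
ledge 0.6 [295.  218.8] [0.4653 0.0545]
ledge_end 0.77 [346.7 206.2] [ 0.5055 -0.1208]Traceback (most recent call last):
  File "<stdin>", line 8, in <module>
ValueError: it knows: beaker, bottle_acid, hex_key, latch_peg, ledge, ledge_end, long_plate, long_plate_lead, screwdriver, septa_tin, short_plate, tape_roll, vial
```

```bash
python3 - <<'E'
from h import *
np.set_printoptions(precision=4,suppress=True)
Z=dict(ledge=0,ledge_end=.05,latch_peg=.0765,long_plate=.05,long_plate_lead=.053,short_plate=.05,beaker=0,vial=0,bottle_acid=0,septa_tin=0,screwdriver=0,tape_roll=0,hex_key=0)
for c in("top","side"):
    s=snapshot(c);save(s,c+"0.png")
    print(c,"campos",-cam(s)[2].T@cam(s)[3])
    for n,z in Z.items():
        r=place_of(c,n)
        for d in r[:2]: print(n,round(d["score"],2),np.array(d["pixel"]),ray(s,d["pixel"],z)[:2])
o=get_obs();print(o)
a=cv2.imread("pics/top0.png");b=cv2.imread("pics/side0.png")
cv2.imwrite("pics/both.png",cv2.resize(np.vstack([a,b]),(480,600)))
E
```

```text
top campos [ 0.4429 -0.0226  1.4359]
ledge 0.86 [297.7 218.4] [0.4666 0.0452]
ledge_end 0.59 [349.6 206.3] [ 0.5051 -0.1305]
latch_peg 0.69 [207.4 181.2] [0.5885 0.3361]
latch_peg 0.64 [338.  223.1] [ 0.4492 -0.0899]
long_plate 0.77 [284.5 211. ] [0.4906 0.0867]
long_plate_lead 0.63 [305.6 208. ] [0.5001 0.0164]
short_plate 0.81 [296.  226.8] [0.438  0.0484]
beaker 0.74 [206.7 177.7] [0.6089 0.3589]
vial 0.56 [214.3 164.7] [0.6541 0.3335]
bottle_acid 0.66 [422.7 178.2] [ 0.6042 -0.3909]
septa_tin 0.79 [431.3 220.2] [ 0.4578 -0.417 ]
screwdriver 0.6 [437.2 240.7] [ 0.3872 -0.4354]
tape_roll 0.55 [219.5 240.7] [0.3923 0.3117]
tape_roll 0.49 [295.9 226.5] [0.4388 0.0514]
hex_key 0.41 [358.7 205.5] [ 0.51  -0.166]
side campos [0.0256 0.9392 0.7428]
ledge 0.85 [328.4 248.6] [0.472  0.0446]
ledge 0.72 [301.8 320.7] [0.4069 0.3146]
ledge_end 0.7 [346. 208.] [ 0.4825 -0.0964]
latch_peg 0.68 [354.4 204.2] [ 0.4516 -0.086 ]
long_plate 0.85 [314.6 239.4] [0.4929 0.0838]
long_plate_lead 0.87 [320.9 220.7] [ 0.5165 -0.0001]
short_plate 0.74 [339.  238.4] [0.4363 0.0523]
bottle_acid 0.8 [351.9 177.4] [ 0.5812 -0.3701]
septa_tin 0.49 [388.8 176.5] [ 0.4645 -0.4312]
septa_tin 0.39 [305.1 322. ] [0.3983 0.3149]
screwdriver 0.47 [413.2 177.8] [ 0.3827 -0.4579]
tape_roll 0.64 [301.8 321.6] [0.4056 0.3171]
tape_roll 0.53 [327.8 247.2] [0.4764 0.0395]
{'time': 1.55, 'joint_positions': array([-1.4011,  0.0872,  1.3707, -0.    ,  1.6836, -0.1031]), 'qvel': array([ 0.0003, -0.0002,  0.002 ,  0.0001,  0.0004,  0.0001]), 'joint_torque': array([  0.0002, -34.0028, -30.2591,   0.0717,   0.0239,   0.    ]), 'tool_pos': array([ 0.1482, -0.5297,  0.2055]), 'ee_rot': array([3.1415, 0.    , 0.2728]), 'wrist_force': array([-0.2406, -0.3656, -0.2941]), 'wrist_torque': array([ 0.0404, -0.0522, -0.0339]), 'finger_force': 0.0, 'width': 0.094146924209572}
```

View pics/top0.png

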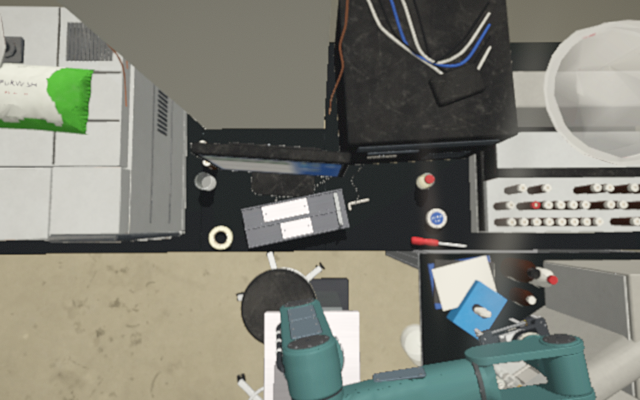

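View pics/side0.png

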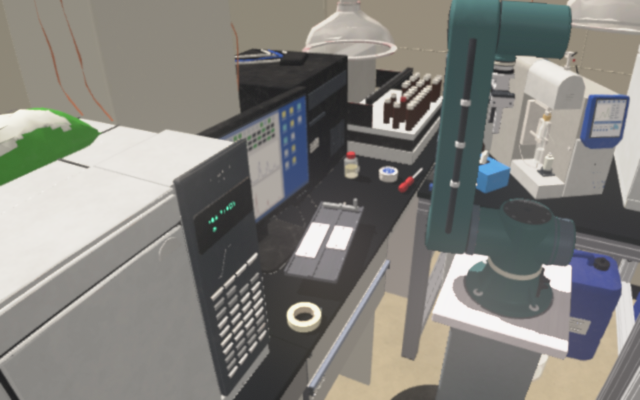

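Top view: the ledge spans about (243–350, 190–245), tilted by about 0.2 rad. The latch is near (345, 210) and the long plate near (285, 210) in the far lane. The short plate is near (296, 227), and the tape roll at (220, 238). The side view agrees. I'll move the wrist camera over it.

{"api": "apply_moves", "payload": {"commands": [[0, 0, 0, 0.022, 0.042, 0.01, 100], [0, 0, 0, 0.044, 0.084, 0.02, 100], [0, 0, 0, 0.066, 0.126, 0.03, 100], [0, 0, 0, 0.088, 0.168, 0.04, 50], [0, 0, 0, 0.11, 0.21, 0.05, 0]]}}

```text
time: 2.05
tool_pos: [0.2587, -0.318, 0.256]
ee_rot: [3.141, -0.0, 0.272]
wrist_force: [1.4, -0.2, 0.3]
width: 0.0812
finger_force: 0.0
```

{"api": "apply_moves", "payload": {"commands": [[0, 0, 0, 0.022, 0.042, 0.01, 0], [0, 0, 0, 0.044, 0.084, 0.02, 0], [0, 0, 0, 0.066, 0.126, 0.03, 0], [0, 0, 0, 0.088, 0.168, 0.04, 0], [0, 0, 0, 0.11, 0.21, 0.05, 0]]}}

```text
time: 2.55
tool_pos: [0.3686, -0.1078, 0.3063]
ee_rot: [3.14, -0.001, 0.273]
wrist_force: [1.0, -0.6, -0.0]
width: 0.0414
finger_force: 0.0
```

{"api": "apply_moves", "payload": {"commands": [[0, 0, 0, 0.02, 0.042, 0, 0], [0, 0, 0, 0.03, 0.06, 0, 0], [0, 0, 0, 0.03, 0.06, 0, 0], [0, 0, 0, 0.03, 0.06, 0, 0], [0, 0, 0, 0.03, 0.06, 0, 0]]}}

```text
time: 3.05
tool_pos: [0.3978, -0.0505, 0.3055]
ee_rot: [3.141, 0.0, 0.271]
wrist_force: [0.0, -0.2, 0.2]
width: 0.0022
finger_force: 0.0
```

```bash
cat > look.py <<'E'
from h import *
import sys
np.set_printoptions(precision=4,suppress=True)
Z=dict(ledge=0,ledge_end=.05,latch_peg=.0765,long_plate=.05,long_plate_lead=.053,short_plate=.05,tape_roll=0,hex_key=0)
s=snapshot("wrist");save(s,sys.argv[1])
print("campos",-cam(s)[2].T@cam(s)[3])
for n,z in Z.items():
    for d in place_of("wrist",n)[:2]: print(n,round(d["score"],2),np.array(d["pixel"]),ray(s,d["pixel"],z)[:2])
o=get_obs();print(o["time"],o["tool_pos"],o["ee_rot"],o["wrist_force"],o["width"],o["joint_positions"])
np.save("s.npy",s,allow_pickle=True)
E
python3 look.py w1.png
```

```text
campos [ 0.4761 -0.0275  0.4851]
ledge 0.63 [252.3  85.3] [0.4699 0.0528]
ledge 0.34 [423.3  92.7] [ 0.5198 -0.1615]
ledge_end 0.71 [391.6  96.7] [ 0.5014 -0.1138]
ledge_end 0.42 [243.9 112.8] [0.438  0.0473]
latch_peg 0.91 [368.1 131.6] [ 0.4575 -0.0955]
long_plate 0.9 [218.   53.3] [0.4935 0.089 ]
long_plate_lead 0.61 [284.4  58.4] [0.5081 0.0157]
long_plate_lead 0.58 [589.4 185.5] [ 0.4662 -0.3809]
short_plate 0.52 [46.2 79.5] [0.4134 0.2711]
tape_roll 0.61 [44.8 77. ] [0.4088 0.3073]
hex_key 0.66 [422.2  93.8] [ 0.5182 -0.1606]
3.5 [ 0.3981 -0.05    0.3055] [ 3.1414 -0.      0.2721] [ 0.7992 -0.0484 -0.2515] 0.0004377568107664306 [-0.2663 -0.2432  1.4819 -0.0001  1.9028  1.0323]
```

View pics/w1.png

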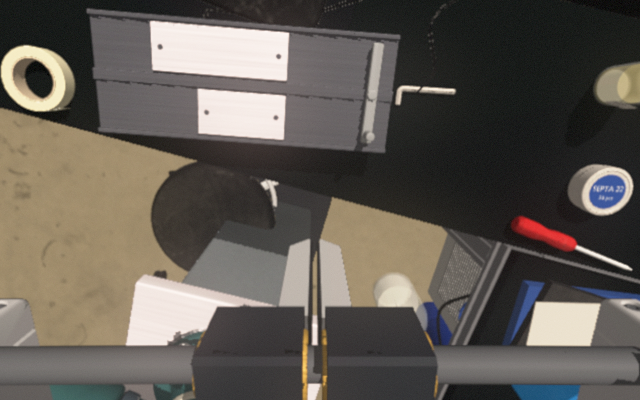

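Wrist view: the ledge's top corners are at about (90,10), (399,37), (386,152) and (100,131). The bar runs from (376,43) to (367,142), with the peg near (369,137). The long plate spans (150–288, 20–82) in the far lane, the short plate (198–285, 88–140). Next I'll fit the ledge pose.

```bash
cat > fit.py <<'E'
from h import *
from scipy.optimize import least_squares
np.set_printoptions(precision=4,suppress=True)
s=np.load("s.npy",allow_pickle=True).item()
def quad(n):
    m=masks_of("wrist",n)[0];c=max(cv2.findContours(m["mask"].astype(np.uint8),0,2)[0],key=cv2.contourArea)
    print(n,m["score"],m["extent"]); return cv2.boxPoints(cv2.minAreaRect(cv2.convexHull(c)))
for n in("ledge","long_plate","short_plate"):print(quad(n))
px=np.array([[90,10],[399,37],[386,152],[100,131]],float)
loc=np.array([[65,170,54],[65,-170,54],[-65,-170,54],[-65,170,54]])/1e3
W=lambda p,L:np.c_[p[0]+np.cos(p[2])*L[:,0]-np.sin(p[2])*L[:,1],p[1]+np.sin(p[2])*L[:,0]+np.cos(p[2])*L[:,1],L[:,2]]
r=least_squares(lambda p:(proj(s,W(p,loc))-px).ravel(),[.466,.045,.2])
p=r.x;print("ledge",p,"res",r.fun)
def tol(q): d=q[:2]-p[:2];c,n=np.cos(p[2]),np.sin(p[2]);return np.array([c*d[0]+n*d[1],-n*d[0]+c*d[1]])
for n,pp,z in [("long corner TL",(151,20),.056),("TR",(289,32),.056),("BR",(288,82),.056),("BL",(150,70),.056),("sh TL",(198,89),.056),("sh BR",(284,139),.056),("bar far",(376,43),.0635),("bar near",(367,143),.0635),("peg top",(369,137),.0895),("pegNN",place_of("wrist","latch_peg")[0]["pixel"],.0765),("pivot screw",(371,97),.0635),("tape",(37,78),.019),("hex",(398,95),.005)]:
    q=ray(s,pp,z);print(n,q,tol(q)*1e3)
print("ledge end",W(p,np.array([[0,-.17,.05]])),"pivot",W(p,np.array([[0,-.145,.05]])))
np.save("p.npy",p)
o=s["pixels"][:, :, ::-1].copy()
for P in proj(s,W(p,np.vstack([loc,[[0,-.145,.0635],[-.044,-.145,.0895],[.006,.17,.053],[.006,-.17,.053],[-.006,-.17,.053]]]))):cv2.circle(o,tuple(P.round().astype(int)),2,(0,0,255),-1)
cv2.imwrite("pics/f1.png",cv2.resize(o[0:170,60:460],None,fx=2,fy=2,interpolation=2))
E
python3 fit.py
```

```text
ledge 0.95 [88.5, 7.9, 398.4, 149.6]
[[ 78.7941 129.6765]
 [ 88.1      8.7   ]
 [398.6471  32.5882]
 [389.3412 153.5647]]
long_plate 0.94 [151.2, 19.3, 290.5, 82.6]
[[146.164   70.4288]
 [150.1411  20.2191]
 [290.9015  31.3684]
 [286.9245  81.5782]]
short_plate 0.68 [86.1, 8.7, 403.1, 149.8]
[[ 77.1808 129.4669]
 [ 87.151    8.1631]
 [399.425   33.8295]
 [389.4548 155.1333]]
ledge [0.4678 0.0511 0.1959] res [-2.5012 -0.7507  2.8809 -1.1917  0.2734  1.8933 -0.5795  1.2944]
long corner TL [0.5064 0.163  0.056 ] [ 59.6696 102.3231]
TR [0.5351 0.0171 0.056 ] [ 59.3877 -46.4326]
BR [0.4849 0.0054 0.056 ] [  7.872  -48.0762]
BL [0.4557 0.1571 0.056 ] [  8.7731 106.3245]
sh TL [0.4502 0.102  0.056 ] [-7.3849 53.3764]
sh BR [ 0.4218 -0.0057  0.056 ] [-56.1659 -46.7613]
bar far [ 0.5486 -0.0768  0.0635] [  54.3686 -141.1897]
bar near [ 0.4441 -0.1004  0.0635] [ -52.7594 -143.954 ]
peg top [ 0.4528 -0.096   0.0895] [ -43.3466 -141.3498]
pegNN [ 0.4575 -0.0955  0.0765] [ -38.6772 -141.7033]
pivot screw [ 0.4942 -0.089   0.0635] [  -1.4238 -142.4847]
tape [0.4077 0.3031 0.019 ] [ -9.8883 258.8987]
hex [ 0.5082 -0.13    0.005 ] [   4.3155 -185.4214]
ledge end [[ 0.5009 -0.1157  0.05  ]] pivot [[ 0.4961 -0.0912  0.05  ]]
```

View pics/f1.png

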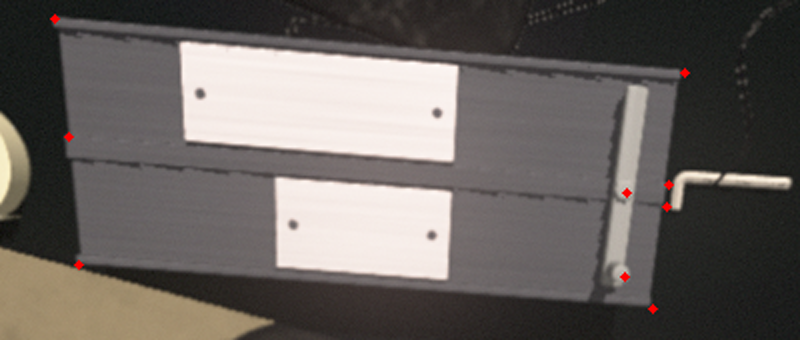

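```bash
python3 - <<'E'
from h import *
np.set_printoptions(precision=3,suppress=True)
s=snapshot("top")
for px in [(190,158),(255,174),(340,177),(350,162),(345,150),(470,155)]:print("top",px,ray(s,px,0)[:2],ray(s,px,.2)[:2])
s=snapshot("side")
for px in [(250,222),(308,165),(265,242)]:print("side",px,ray(s,px,0)[:2],ray(s,px,.05)[:2])
E
```

```text
top (190, 158) [0.678 0.417] [0.645 0.356]
top (255, 174) [0.621 0.193] [0.596 0.163]
top (340, 177) [ 0.61  -0.102] [ 0.586 -0.091]
top (350, 162) [ 0.662 -0.137] [ 0.632 -0.121]
top (345, 150) [ 0.705 -0.12 ] [ 0.668 -0.107]
top (470, 155) [ 0.685 -0.559] [ 0.652 -0.485]
side (250, 222) [0.746 0.025] [0.698 0.087]
side (308, 165) [ 0.771 -0.394] [ 0.721 -0.304]
side (265, 242) [0.648 0.093] [0.606 0.15 ]
```

{"api": "apply_moves", "payload": {"commands": [[0, 0, 0.145, 0.01, -0.004, 0, 0], [0, 0, 0.29, 0.02, -0.008, 0, 0], [0, 0, 0.435, 0.03, -0.012, 0, 0], [0, 0, 0.58, 0.04, -0.016, 0, 0], [0, 0, 0.725, 0.051, -0.02, 0, 0]]}}

```text
time: 4.3
tool_pos: [0.4496, -0.0698, 0.3055]
ee_rot: [3.141, 0.0, 1.004]
wrist_force: [0.7, 0.3, -0.1]
width: 0.0009
finger_force: 0.0
```

{"api": "apply_moves", "payload": {"commands": [[0, 0, 0.145, 0, 0, 0, 0], [0, 0, 0.29, 0, 0, 0, 0], [0, 0, 0.435, 0, 0, 0, 0], [0, 0, 0.58, 0, 0, 0, 0], [0, 0, 0.725, 0, 0, 0, 0]]}}

```text
time: 4.8
tool_pos: [0.4492, -0.0696, 0.3054]
ee_rot: [-3.141, -0.0, 1.729]
wrist_force: [0.1, 0.3, 0.4]
width: 0.0003
finger_force: 0.0
```

{"api": "apply_moves", "payload": {"commands": [[0, 0, 0.145, 0, 0, 0, 0], [0, 0, 0.29, 0, 0, 0, 0], [0, 0, 0.435, 0, 0, 0, 0], [0, 0, 0.58, 0, 0, 0, 0], [0, 0, 0.725, 0, 0, 0, 0]]}}

```text
time: 5.3
tool_pos: [0.4492, -0.0696, 0.3054]
ee_rot: [3.142, -0.0, 2.454]
wrist_force: [0.7, -0.9, -0.5]
width: 0.0003
finger_force: 0.0
```

{"api": "apply_moves", "payload": {"commands": [[0, 0, 0.145, 0, 0, 0, 0], [0, 0, 0.29, 0, 0, 0, 0], [0, 0, 0.435, 0, 0, 0, 0], [0, 0, 0.58, 0, 0, 0, 0], [0, 0, 0.725, 0, 0, 0, 0]]}}

```text
time: 5.8
tool_pos: [0.4492, -0.0696, 0.3054]
ee_rot: [3.141, -0.0, -3.104]
wrist_force: [-0.6, -0.2, 0.1]
width: 0.0006
finger_force: 0.0
```

{"api": "apply_moves", "payload": {"commands": [[0, 0, 0.09, 0, 0, -0.04, 0], [0, 0, 0.17, 0, 0, -0.08, 0], [0, 0, 0.17, 0, 0, -0.12, 0], [0, 0, 0.17, 0, 0, -0.15, 0], [0, 0, 0.17, 0, 0, -0.15, 0]]}}

```text
time: 6.3
tool_pos: [0.4459, -0.0686, 0.1504]
ee_rot: [3.137, -0.009, -2.94]
wrist_force: [-0.1, -0.1, 0.8]
width: 0.0005
finger_force: 0.0
```

```bash
python3 look.py w2.png
```

```text
campos [ 0.3668 -0.0846  0.3308]
ledge_end 0.96 [247.6 258.7] [ 0.5036 -0.1133]
latch_peg 0.8 [274.1 215.8] [ 0.4526 -0.0965]
long_plate 0.66 [477.5 292.1] [0.4953 0.0879]
long_plate_lead 0.65 [389.3 294.9] [0.5117 0.0123]
short_plate 0.77 [456.6 217.8] [0.4336 0.0495]
tape_roll 0.58 [454.9 220.7] [0.4487 0.0726]
hex_key 0.62 [205.  236.5] [ 0.5127 -0.1627]
6.75 [ 0.4499 -0.0699  0.1569] [-3.1405  0.0023 -2.9403] [ 0.295  -0.0632  0.1216] 0.0004214153971597484 [-0.2788 -0.1132  1.665   0.0001  1.5872 -2.0508]
```

View pics/w2.png

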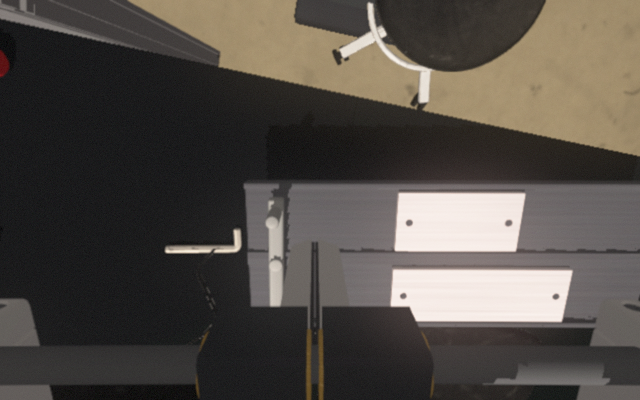

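Rotated wrist view: the ledge is square in the picture, with its end edge at x≈247. The peg is at (273,218), the pivot at (276,265), the long plate at (390–571, 267–325) and the fingertip at (315,245). I'll descend beside the peg and push it outwards.

{"api": "apply_moves", "payload": {"commands": [[0, 0, 0, 0, 0, -0.03, 0], [0, 0, 0, 0, 0, -0.06, 0], [0, 0, 0, 0, 0, -0.08, 0], [0, 0, 0, 0, 0, -0.087, 0], [0, 0, 0, 0, 0, -0.087, 0]]}}

```text
time: 7.25
tool_pos: [0.4487, -0.0695, 0.068]
ee_rot: [3.141, -0.001, -2.94]
wrist_force: [-0.0, 0.2, -0.2]
width: 0.0005
finger_force: 0.0
```

{"api": "apply_moves", "payload": {"commands": [[0, 0, 0, 0.002, -0.01, 0, 0], [0, 0, 0, 0.0055, -0.0195, 0, 0], [0, 0, 0, 0.011, -0.0275, 0, 0], [0, 0, 0, 0.0175, -0.0345, 0, 0], [0, 0, 0, 0.025, -0.04, 0, 0]]}}

```text
time: 7.75
tool_pos: [0.475, -0.1106, 0.0689]
ee_rot: [-3.142, 0.001, -2.941]
wrist_force: [-2.0, 2.3, 1.0]
width: 0.0002
finger_force: 1.0
```

```bash
python3 look.py w3.png
```

```text
campos [ 0.394  -0.1259  0.2485]
latch_peg 0.67 [235.8 249.4] [ 0.476  -0.1509]
latch_peg 0.59 [281.7 254.3] [ 0.4741 -0.1272]
long_plate_lead 0.6 [490.2 333.9] [0.5126 0.0112]
short_plate 0.7 [592.5 230.8] [0.4354 0.0481]
hex_key 0.8 [235.1 252.2] [ 0.5149 -0.1623]
8.2 [ 0.4741 -0.1096  0.0685] [-3.1414  0.0002 -2.9401] [ 0.1522 -0.7878 -0.0481] 0.0006046276098467387 [-0.3436  0.0159  1.7219 -0.0001  1.4036 -2.1159]
```

View pics/w3.png

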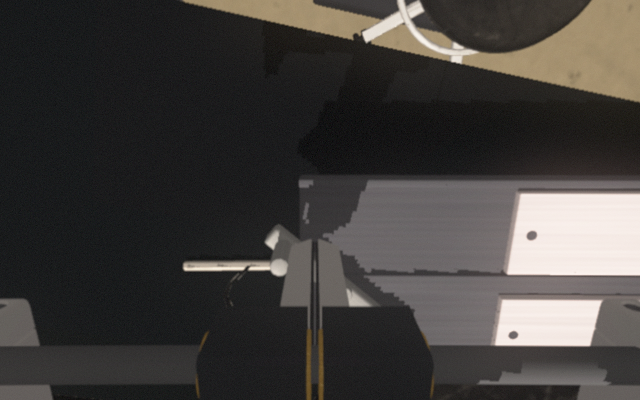

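The bar is at about 45°, with the peg top at (280,266). Next I'll come round to the peg's robot side and push it in +x.

{"api": "apply_moves", "payload": {"commands": [[0, 0, 0, -0.022, -0.0045, 0, 0], [0, 0, 0, -0.02, -0.0265, 0, 0], [0, 0, 0, -0.0115, -0.027, 0, 0], [0, 0, 0, -0.001, -0.0265, 0, 0], [0, 0, 0, 0.008, -0.026, 0, 0]]}}

```text
time: 8.7
tool_pos: [0.4822, -0.1363, 0.0684]
ee_rot: [-3.14, -0.002, -2.941]
wrist_force: [-3.0, -5.5, 1.0]
width: 0.0004
finger_force: 2.2
```

{"api": "apply_moves", "payload": {"commands": [[0, 0, 0, 0.003, 0.0005, 0, 0], [0, 0, 0, 0.006, 0.001, 0, 0], [0, 0, 0, 0.008, 0.0015, 0, 0], [0, 0, 0, 0.01, 0.002, 0, 0], [0, 0, 0, 0.01, 0.002, 0, 0]]}}

```text
time: 9.2
tool_pos: [0.4914, -0.1333, 0.0684]
ee_rot: [3.141, -0.002, -2.94]
wrist_force: [-4.6, -1.4, 1.9]
width: 0.0005
finger_force: 2.1
```

```bash
python3 look.py w4.png
```

```text
campos [ 0.4108 -0.1489  0.2481]
ledge_end 0.9 [344.4 266.8] [ 0.503  -0.1115]
long_plate_lead 0.74 [537.1 315.6] [0.51   0.0119]
hex_key 0.91 [265.7 236.1] [ 0.5136 -0.1645]
9.65 [ 0.4914 -0.1334  0.0683] [ 3.1404 -0.0014 -2.9405] [-4.5211 -1.2375  1.7128] 0.0003823345144421169 [-0.3766  0.0674  1.6688  0.0002  1.4072 -2.1485]
```

View pics/w4.png

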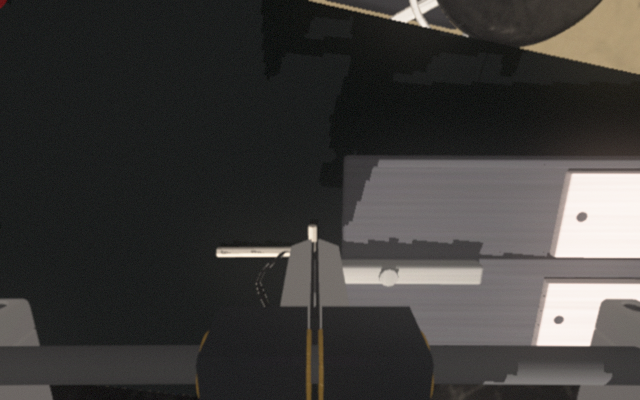

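The bar now lies along the rib (345–480, about row 273), with the pivot at (388,277). The steady contact force shows it is near the end stop. I'll back off, lift and go behind the long plate.

{"api": "apply_moves", "payload": {"commands": [[0, 0, 0, -0.02, -0.004, 0, 0], [0, 0, 0, -0.02, -0.004, 0.04, 0], [0, 0, 0, -0.02, 0.02, 0.085, 0], [0, 0, 0, -0.02, 0.065, 0.085, 0], [0, 0, 0, -0.02, 0.11, 0.085, 0]]}}

```text
time: 10.15
tool_pos: [0.4749, -0.0225, 0.1564]
ee_rot: [-3.141, 0.009, -2.942]
wrist_force: [0.6, 0.4, -0.8]
width: 0.0004
finger_force: 0.0
```

{"api": "apply_moves", "payload": {"commands": [[0, 0, 0, 0, 0.045, 0, 0], [0, 0, 0, 0, 0.09, 0, 0], [0, 0, 0, 0, 0.135, 0, 0], [0, 0, 0, 0, 0.18, 0, 0], [0, 0, 0, 0.006, 0.209, 0, 0]]}}

```text
time: 10.65
tool_pos: [0.4784, 0.1895, 0.1542]
ee_rot: [3.138, 0.004, -2.937]
wrist_force: [-0.2, -0.6, -0.4]
width: 0.0003
finger_force: 0.0
```

```bash
python3 look.py w5.png
```

```text
campos [0.397  0.1731 0.3334]
ledge 0.95 [170.2 147. ] [0.4678 0.053 ]
long_plate 0.89 [183.7 197.1] [0.4958 0.0854]
long_plate_lead 0.73 [ 87.9 199.3] [0.5121 0.0113]
short_plate 0.68 [143.2 114.8] [0.4368 0.0488]
short_plate 0.27 [184.5 196.3] [0.495 0.086]
hex_key 0.43 [183.2 197.9] [0.5141 0.0695]
11.1 [0.4785 0.1843 0.1537] [ 3.1413  0.0007 -2.9423] [-0.0099 -0.293   0.5941] 0.0003015088973317529 [ 0.257   0.0197  1.5441  0.0002  1.5771 -1.5131]
```

View pics/w5.png

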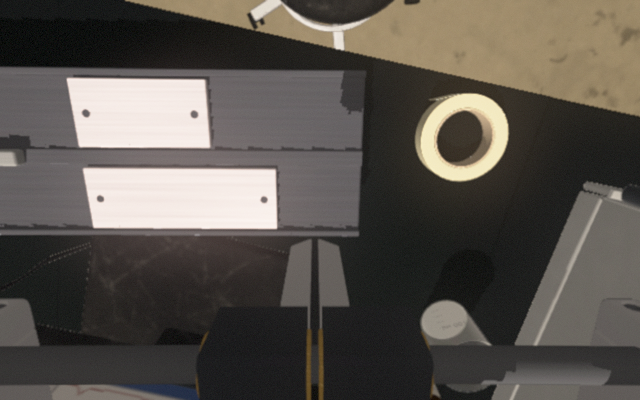

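The ledge's rear end is at x≈362, with the long plate at (84–277, 167–229) behind the fingertip at (315,240). The tape roll is at (462,137) and a standing bystander at (445,320).

```bash
python3 - <<'E'
from h import *
np.set_printoptions(precision=4,suppress=True)
s=np.load("s.npy",allow_pickle=True).item()
for n,px,z in[("rear near",(277,170),.056),("rear far",(276,229),.056),("lead near",(84,168),.056),("lead far",(94,229),.056),("ledge rear near",(365,70),.054),("ledge rear far",(358,234),.054),("rib rear",(361,155),.053),("lip/lane far left",(100,232),.054),("vial top",(445,320),.098),("panel",(130,390),.1)]:print(n,ray(s,px,z)[:2])
for q in [(.4785,.1843,.0525),(.4785,.1843,.1537)]:print(proj(s,q))
E
```

```text
rear near [0.457  0.1564]
rear far [0.5057 0.1641]
lead near [0.4857 0.0094]
lead far [0.5355 0.0185]
ledge rear near [0.3715 0.2064]
ledge rear far [0.4972 0.2317]
rib rear [0.4327 0.2186]
lip/lane far left [0.5382 0.0223]
vial top [0.5358 0.3031]
panel [0.6459 0.0757]
[[306.6208 201.3893]]
[[303.3119 253.538 ]]
```

{"api": "apply_moves", "payload": {"commands": [[0, 0, 0, -0.002, 0, -0.03, 0], [0, 0, 0, -0.002, 0, -0.06, 0], [0, 0, 0, -0.002, 0, -0.085, 0], [0, 0, 0, -0.002, 0, -0.095, 0], [0, 0, 0, -0.002, 0, -0.095, 0]]}}

```text
time: 11.6
tool_pos: [0.4751, 0.1844, 0.057]
ee_rot: [-3.142, -0.003, -2.942]
wrist_force: [-0.3, 0.9, -0.9]
width: 0.0007
finger_force: 0.0
```

{"api": "apply_moves", "payload": {"commands": [[0, 0, 0, 0, 0, -0.003, 0], [0, 0, 0, 0, 0, -0.0055, 0], [0, 0, 0, 0, 0, -0.0055, 0], [0, 0, 0, 0, 0, -0.0055, 0], [0, 0, 0, 0, 0, -0.0055, 0]]}}

```text
time: 12.1
tool_pos: [0.4765, 0.1854, 0.0536]
ee_rot: [3.141, 0.001, -2.94]
wrist_force: [0.2, -0.4, -0.1]
width: 0.0006
finger_force: 0.0
```

{"api": "apply_moves", "payload": {"commands": [[0, 0, 0, 0.002, -0.01, -0.0005, 0], [0, 0, 0, 0.004, -0.0195, -0.0005, 0], [0, 0, 0, 0.006, -0.0295, -0.0005, 0], [0, 0, 0, 0.008, -0.039, -0.0005, 0], [0, 0, 0, 0.01, -0.049, -0.0005, 0]]}}

```text
time: 12.6
tool_pos: [0.4864, 0.1353, 0.0525]
ee_rot: [3.141, 0.0, -2.941]
wrist_force: [-0.0, 0.4, 0.3]
width: 0.0006
finger_force: 0.4
```

{"api": "apply_moves", "payload": {"commands": [[0, 0, 0, 0.002, -0.01, 0, 0], [0, 0, 0, 0.004, -0.0195, 0, 0], [0, 0, 0, 0.006, -0.0295, 0, 0], [0, 0, 0, 0.008, -0.039, 0, 0], [0, 0, 0, 0.0095, -0.049, 0, 0]]}}

```text
time: 13.1
tool_pos: [0.4959, 0.0865, 0.0525]
ee_rot: [3.141, 0.0, -2.94]
wrist_force: [-0.6, 1.6, 0.7]
width: 0.0011
finger_force: 0.5
```

```bash
python3 look.py w6.png
```

```text
campos [0.415  0.0711 0.2321]
ledge 0.85 [272.9 176.3] [0.4691 0.0542]
latch_peg 0.39 [168.9 252.6] [0.497  0.0181]
long_plate 0.71 [165.4 252.8] [0.5114 0.0072]
long_plate_lead 0.83 [ 21.4 252.1] [ 0.5245 -0.067 ]
short_plate 0.72 [264.2 129.7] [0.4349 0.0496]
13.55 [0.4956 0.0876 0.0525] [ 3.1415 -0.0001 -2.9398] [ 0.6058  0.0472 -0.3646] 0.0005939096231172584 [ 0.0622  0.067   1.7027  0.0001  1.3719 -1.7104]
```

View pics/w6.png

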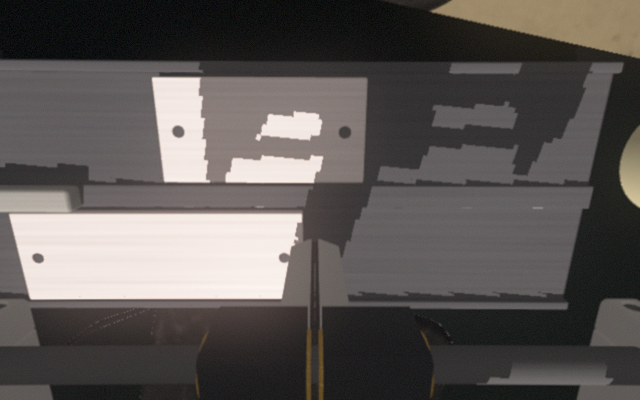

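The fingers push the rear edge of the long plate centrally (contact near (300,260)). The plate is straight in its lane, with its lead about 38 mm inside the end. I'll push about 70 mm more, then measure.

{"api": "apply_moves", "payload": {"commands": [[0, 0, 0, 0.0015, -0.008, 0, 0], [0, 0, 0, 0.003, -0.016, 0, 0], [0, 0, 0, 0.0045, -0.0235, 0, 0], [0, 0, 0, 0.006, -0.0315, 0, 0], [0, 0, 0, 0.008, -0.0395, 0, 0]]}}

```text
time: 14.05
tool_pos: [0.5038, 0.047, 0.0525]
ee_rot: [3.141, -0.0, -2.941]
wrist_force: [-1.3, 1.2, 0.6]
width: 0.0004
finger_force: 0.3
```

{"api": "apply_moves", "payload": {"commands": [[0, 0, 0, 0.0015, -0.008, 0, 0], [0, 0, 0, 0.003, -0.016, 0, 0], [0, 0, 0, 0.0045, -0.0225, 0, 0], [0, 0, 0, 0.0055, -0.0275, 0, 0], [0, 0, 0, 0.006, -0.0295, 0, 0]]}}

```text
time: 14.55
tool_pos: [0.5098, 0.0178, 0.0525]
ee_rot: [3.142, 0.0, -2.941]
wrist_force: [1.0, 0.9, 0.9]
width: 0.0004
finger_force: 0.4
```

```bash
python3 look.py w7.png; python3 - <<'E'
from h import *
np.set_printoptions(precision=4,suppress=True)
for c in("top","side"):
    s=snapshot(c);save(s,c+"7.png")
    for n,z in[("long_plate",.05),("long_plate_lead",.053),("ledge_end",.05)]:
        for d in place_of(c,n)[:1]:print(c,n,d["score"],np.array(d["pixel"]),ray(s,d["pixel"],z)[:2])
a=cv2.imread("pics/top7.png")[180:260,230:380];b=cv2.imread("pics/side7.png")[170:290,270:420]
cv2.imwrite("pics/c7.png",np.hstack([cv2.resize(a,(400,213),interpolation=2),cv2.resize(b,(266,213),interpolation=2)]))
E
```

```text
campos [0.4289 0.0024 0.2321]
ledge 0.91 [378.5 176.7] [0.4694 0.0536]
ledge_end 0.64 [ 64.5 196.7] [ 0.5037 -0.1157]
long_plate 0.93 [168.1 250.7] [ 0.5237 -0.0602]
long_plate_lead 0.75 [ 21.3 255.3] [ 0.5403 -0.1359]
short_plate 0.83 [402.  129.7] [0.4352 0.0481]
15.0 [0.5097 0.0185 0.0525] [ 3.1416  0.     -2.94  ] [-0.0693 -0.1596 -0.2567] 0.0003868246648486784 [-0.075   0.0816  1.6871  0.      1.373  -1.8474]
top long_plate_lead 0.69 [349.4 198.1] [ 0.5324 -0.1299]
top ledge_end 0.67 [345.4 207.4] [ 0.5015 -0.1164]
side long_plate 0.6 [328.8 210. ] [ 0.5235 -0.0651]
side long_plate_lead 0.85 [334.9 197.8] [ 0.5354 -0.1321]
side ledge_end 0.93 [342.5 205.5] [ 0.4977 -0.1051]
```

View pics/w7.png

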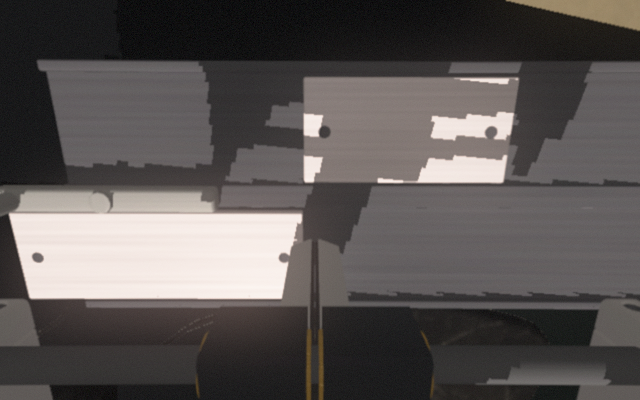

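Wrist view: the plate's lead edge is at x≈21 and the ledge end at x≈76 on row 255, at about 1.8 px/mm. That is about 30 mm of overhang, and rays and finger position agree on 29–34 mm. The plate is flat in its lane and the bar is clear of it. I'll push 19 mm more slowly, then back off and lift.

{"api": "apply_moves", "payload": {"commands": [[0, 0, 0, 0.001, -0.0055, 0, 0], [0, 0, 0, 0.002, -0.011, 0, 0], [0, 0, 0, 0.003, -0.015, 0, 0], [0, 0, 0, 0.0035, -0.0175, 0, 0], [0, 0, 0, 0.0037, -0.0186, 0, 0]]}}

```text
time: 15.9
tool_pos: [0.5135, -0.0007, 0.0525]
ee_rot: [3.141, 0.0, -2.941]
wrist_force: [-0.1, 0.2, -0.8]
width: 0.0005
finger_force: 0.4
```

{"api": "apply_moves", "payload": {"commands": [[0, 0, 0, 0, 0, 0, 0], [0, 0, 0, -0.002, 0.01, 0, 0], [0, 0, 0, -0.004, 0.02, 0, 0], [0, 0, 0, -0.004, 0.02, 0.04, 0], [0, 0, 0, -0.004, 0.02, 0.08, 0]]}}

```text
time: 16.4
tool_pos: [0.5077, 0.0211, 0.1317]
ee_rot: [3.14, -0.004, -2.939]
wrist_force: [1.3, -1.0, 0.1]
width: 0.0007
finger_force: 0.0
```

{"api": "apply_moves", "payload": {"commands": [[0, 0, 0, 0, 0, 0.04, 0], [0, 0, 0, 0, 0, 0.06, 0], [0, 0, 0, 0, 0, 0.06, 0], [0, 0, 0, 0, 0, 0.06, 0], [0, 0, 0, 0, 0, 0.06, 0]]}}

```text
time: 16.9
tool_pos: [0.5082, 0.0202, 0.1901]
ee_rot: [3.14, -0.004, -2.94]
wrist_force: [-1.3, 0.1, -0.8]
width: 0.0003
finger_force: 0.0
```

```bash
python3 look.py w8.png; python3 - <<'E'
from h import *
cv2.imwrite("pics/c8.png",cv2.imread("pics/w8.png"))
E
```

```text
campos [0.428  0.0047 0.37  ]
ledge 0.87 [353.4 147.6] [0.4666 0.0537]
ledge_end 0.67 [167.1 156.1] [ 0.5019 -0.1139]
latch_peg 0.77 [129.4 159. ] [ 0.5044 -0.1339]
long_plate 0.85 [202.5 191.7] [ 0.5283 -0.0793]
long_plate_lead 0.65 [115.2 193.5] [ 0.5448 -0.1557]
long_plate_lead 0.52 [353.2 148.5] [0.4619 0.0467]
short_plate 0.57 [366.3 119.9] [0.4359 0.0526]
tape_roll 0.76 [612.1 133.2] [0.4012 0.3055]
tape_roll 0.18 [114.7 194.6] [ 0.5656 -0.183 ]
17.35 [0.5093 0.0197 0.1923] [ 3.1414 -0.0004 -2.9405] [-0.0884 -0.721   0.1751] 0.0006722400971266682 [-0.0727  0.0005  1.4869  0.0001  1.6546 -1.8446]
```

View pics/w8.png

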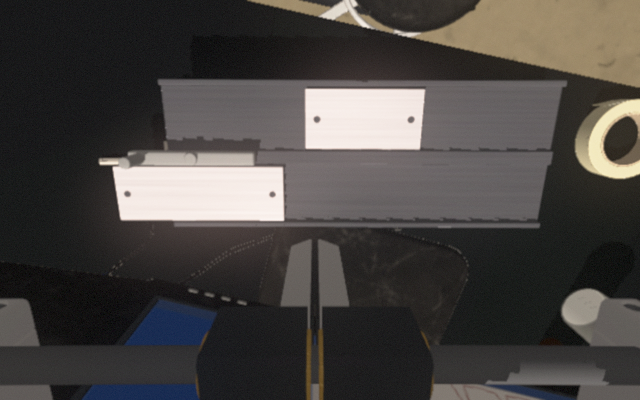

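The plate overhangs by (171−116)/1.13 ≈ 48 mm and lies flat and straight. The bar is in line with the rib (120–255, row 158), the short plate hasn't moved, and the arm is clear.

```bash
python3 -c "
from bench import *
print(close_job())"
```

```text
the job is handed in; nothing more can be done
None
```

The job is handed in: the latch is turned in line with the rib, the long plate stands out about 48 mm past the latch end, lying flat in its lane, and the short plate is where it was; I saw no bystander disturbed, but did not re-measure them all, and the hand-in gave no verdict.

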